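Press the green toy wrench home on its pegs

TASK

The green toy wrench is standing off the peg board on its dowels. Press it gently home with the fingertips, without drawing it any further out, until it lies flat against the board, then withdraw. Leave the other three tools just as they hang, untouched, and do not disturb the lever, the bin or the toys around.

Things in the scene. Friction and masses are not known exactly. Their poses are not given: they have to be found in the camera images.
- board: birch peg board in mm: 410 wide (its y), 270 up the slope, 15 thick, fixed on a stand, leaning back 20 degrees from horizontal and rising away from the robot, towards its +x. Origin: on the table under the board's middle; x, y level, z up. The face's outward normal in these axes is (-0.342, 0, 0.940).
- board_face (a point): middle of the board's face, 100 above the table. Four places at board y = -141, -47, 47, 141 from here, each with two dowel pegs (8 diameter, standing 40 out of the face along its normal, one 45 up and one 45 down the slope from the middle line). One tool hangs on each pair, any tool at any place, the pegs passing through it.
- wrench (a joint): how far the wrench stands off the board along its pegs, in m: 0 = home, lying flat against the board; up to 0.028 at most. It slides on the pegs along the board's normal with a steady friction of about 2.5 N, stays where it is left, and stops solidly when home (press it with well under 35 N).
- wrench_mid (a point): the green plastic toy wrench, 160 long up the slope, handle 26 wide and 14 thick, open jaw at the upper end. This point: middle of the handle's outer (upper) face, halfway between its two pegs; it moves with the wrench and lies 14 off the board's face when home.
- lever (a joint): short red lever on the board's right side (board y = -236), lever 60 long on a block, tip about 140 above the table; 0 = as it stands at the start, grows when swung away from the robot (rad); it tips the bin.
- bin (a joint): birch bin 90 x 340 x 45 high, rim 70 above the table, pivoted at mid-length of its ends, at the foot of the board, on the robot's side, with two toy nuts in it; 0 = level, grows as it tips towards the robot (rad).
- truck: wooden toy truck 110 x 66 x 63 high on the left of the board; origin under its centre.
- mug: blue mug, 74 diameter, 85 high, on the right of the board; origin under its centre.
- hammer_mid (a point): wooden toy hammer: pale handle 22 wide and 16 thick, 150 long; brown round head 72 long across the upper end, 32 thick. This point: middle of its outer face halfway between its pegs, 16 off the board's face when home; the tool may stand up to 20 further out.
- screwdriver_mid (a point): yellow plastic toy screwdriver, 140 long: handle 30 wide and 18 thick at the upper end, thinner shaft below. This point: middle of its outer face halfway between its pegs, 18 off the board's face when home; the tool may stand up to 20 further out.
- spatula_mid (a point): aluminium mini spatula, 165 long: handle 18 wide and 8 thick, blade 55 wide and 4 thick at the lower end. This point: middle of its outer face halfway between its pegs, 8 off the board's face when home; the tool may stand up to 20 further out.

How it is judged (in metres and radians):
On the way, in this order (a step that is already met when the one before it is completed fails the run):
1. the fingertips rest on the green wrench while it still stands off the board (contact force between the fingers and wrench above 0.3 N and value of joint wrench above 0.004 m), for 0.02 s.
2. the wrench has been pressed home (value of joint wrench below 0.003 m), for 0.05 s.
At the end, for the whole second after the job is handed in: the green wrench lies within 3 mm of home on its pegs; each other tool is within 3 mm of where it hung; lever (0.06 rad) and bin (0.04 rad) not worked; truck and mug within 15 mm of their starts (value of joint wrench below 0.003 m and distance of each of hammer_mid, screwdriver_mid, spatula_mid from where it was at the start of the episode below 0.003 m and value of joint lever below 0.06 rad and value of joint bin below 0.04 rad and distance of each of truck, mug from where it was at the start of the episode below 0.015 m); the robot touches nothing.
It fails at once if the wrench is pressed with more than 35 N (contact force between any of the fingers, the arm and wrench above 35 N).
It fails at once if the wrench is drawn outwards, to more than 22 mm off the board (value of joint wrench above 0.022 m).
It fails at once if another tool is touched (contact force between any of the fingers, the arm and hammer above 0.5 N or contact force between any of the fingers, the arm and screwdriver above 0.5 N or contact force between any of the fingers, the arm and spatula above 0.5 N).
It fails at once if another tool is shifted by more than 3 mm (not (distance of each of hammer_mid, screwdriver_mid, spatula_mid from where it was at the start of the episode below 0.003 m)).
It fails at once if the lever or bin is worked, or a toy shifted by more than 15 mm (not (value of joint lever below 0.06 rad and value of joint bin below 0.04 rad and distance of each of truck, mug from where it was at the start of the episode below 0.015 m)).
It also fails if it takes over 29 s, if anything falls off the work surface, if the arm or the gripper's body presses on something with over 40 N, if the wrist force passes 120 N, or if a joint passes its speed limit or range.

ROBOT

A 7-joint arm with a two-finger parallel gripper is mounted at the origin on the work surface. World frame = base frame: x ahead of the robot, y to its left, z up, the work surface at z = 0. Lengths are in m, angles in degrees, forces in N, time in s.
With the tool pointing down it reaches from about 0.35 to 0.9 m from the base axis. Payload 7.2 kg.
Tool frame: the origin (TCP) lies on the centre line of the jaws, within the pads' length; the fingertips stand 11 mm ahead of it and the grasp point (between the pads) lies 8 mm behind it; z points along the fingers, y is the line along which they close (so a half turn about z gives the same grasp; the last joint's range is limited). The gripper opens to 88 mm and grips with 3 to 60 N. Pads are 20 mm wide; open, the fingers measure 115 mm over their backs; the gripper's body (75 mm by 178 mm) begins 61 mm behind the grasp point.
Start: joints at [72.067, 23.554, -0.728, 91.456, 0.321, 64.991, -4.71], TCP at [0.151, -0.606, 0.234] pointing down, gripper open.
Joint ranges: [-169.25, 169.25], [-16.82, 113.86], [-84.01, 82.57], [7.8, 145.47], [-59.2, 239.2], [7.22, 106.19], [-163.78, 163.78]. Speed limits (degrees/s): [136.94, 136.94, 172.46, 172.46, 180, 180, 180].

INTERFACE

Orientations are given as a 3x3 rotation matrix whose columns are the frame's x, y, z axes.
In Python, from rig import bot gives the robot as it stands.
- The arm moves only by the shell command python3 -m creep 'ROWS'. ROWS is a JSON object of lists of equal length, an entry for each row: "offset": the shift along the world's x, y, z in mm, a list of three; "spin": the turn about the world's z in rad; "fingers": the finger opening in mm, from 0 to 87.8. In form: {"offset": [[x, y, z], ...], "spin": [spin, ...], "fingers": [fingers, ...]}. A call has 1 to 12 rows; each row shifts and turns the commanded pose from where the row before left it; what a row does not reach is not made up. A row lasts 1/10 s, in which the tool goes at most 50 mm and 8.59 degrees, less where a joint would pass 70% of its speed; a pose out of reach is approached as far as the arm can. A call is refused whole if a number of a shift passes 50 or a number of a turn 0.15, either way. A call with a gripper value outside its range is refused whole. The fingers move at their own pace and stop on an object; the grip force is fixed at half the most. Time passes only in rows, so rows that do not move let the fingers close. It gives the time, the measured TCP pose, the force, the opening and the grip force at its end, in the units of the state.
- bot.observe(): the state, without advancing time (a new reading comes with each control period).
- bot.read_camera(name): name is "scene" or "top" or "wrist"; returns the picture (400x640x3 uint8, red, green, blue); there is no depth.
- bot.get_calibration(name): a dict with "fx", "fy", "cx", "cy" (pixels), "D" ([k1, k2, p1, p2, k3] as OpenCV has them; the pictures are not rectified), "R" (3x3) and "t" (3): a world point X has camera coordinates R X + t. Camera axes: x right, y down, z forward; pixel columns grow to the right and rows downward; lengths in m; the calibration is good to about 2 mm. A picture is of the moment at which its call begins: read the wrist's pose just before it. get_calibration takes no time and is no camera call; for the wrist camera it gives the pose at the moment of the call.
- bot.close_job(): hands the job in; it is judged then, once.
Trained networks look in the newest picture that a camera, given by its name, has taken for a name from the list of things; names that differ only in an ending like _2 or _b are one class to them, and where a whole thing is asked for, a point or a joint stands for the part that bears it (a point fixed in the world has none). Each returns a list of dicts, best first, with "score" (0 to 1); they miss things now and then, are a little off and sometimes report something else, mostly with a low value. They report only what shows in the picture. A call takes as long as a camera call.
- bot.outline_of(camera, query): "region" (400x640 bool, what is visible of it).
- bot.mark_of(camera, query): "location" ([x, y, z] in m, in world coordinates, good to about 4 mm: a listed point, or the origin of a listed thing).
The state is a dict: "clock": time; "joint_positions": joint angles; "dq": joint speeds; "effort": joint torques, N m; "eef_pos": TCP position; "tcp_rot": TCP orientation; "force": force on the tool from outside, world axes, zero at the start; "moment": the same for the moment, N m; "gripper_width": opening from 0.0 (shut) to 1.0 (fully open); "gripper_force": force on a finger pad.
Only numpy, scipy, OpenCV 4.12 (cv2) and the standard library are available. Lean on these libraries where they do the work, as an engineer would, in place of code of your own. Each camera call takes 0.05 s, during which the arm holds its last target. There are 200 camera calls.

## Working session

There is one attempt and no reset: what is moved stays moved. The work goes in short steps, Python scripts to look and compute and a shell command to move; the robot and the scene stay as the last step left them, time stands still between calls to the robot, and variables do not carry over. Pictures are saved under pics/ and viewed, at most 10 in all, crops included, and the job is handed in when it is done.

```bash
mkdir -p pics; python3 - <<'E'
from rig import bot
import cv2, numpy as np
s=bot.observe(); print(s['clock'],s['eef_pos'],np.round(s['tcp_rot'],3).tolist(),s['gripper_width'])
ims=[]
for c in ['scene','top']:
    im=bot.read_camera(c); ims.append(im[:,:,::-1])
    cv2.imwrite(f'pics/{c}0.png',im[:,:,::-1])
    for q in ['board_face','board','wrench_mid','hammer_mid','screwdriver_mid','spatula_mid','truck','mug','lever','bin']:
        try: 
            r=bot.mark_of(c,q); print(c,q,[(np.round(d['location'],3).tolist(),round(d['score'],2)) for d in r[:2]])
        except Exception as e: print(c,q,e)
E
```

```text
0.0 [ 0.15133295 -0.60588557  0.23280843] [[0.97, 0.242, -0.0], [0.242, -0.97, 0.002], [-0.0, -0.002, -1.0]] 1.0005512892970652
scene board_face [([0.574, 0.003, 0.098], 0.84)]
scene board [([0.573, -0.0, -0.001], 0.76)]
scene wrench_mid [([0.583, 0.148, 0.129], 0.66)]
scene hammer_mid [([0.535, -0.132, 0.131], 0.76)]
scene screwdriver_mid [([0.553, -0.039, 0.128], 0.55)]
scene spatula_mid [([0.572, 0.053, 0.128], 0.57)]
scene truck [([0.558, 0.416, -0.001], 0.68)]
scene mug [([0.528, -0.451, -0.0], 0.75)]
scene lever it knows: board, board_face, hammer_mid, mug, screwdriver_mid, spatula_mid, truck, wrench_mid
scene bin it knows: board, board_face, hammer_mid, mug, screwdriver_mid, spatula_mid, truck, wrench_mid
top board_face [([0.574, 0.0, 0.099], 0.61)]
top board [([0.575, 0.007, 0.001], 0.94)]
top wrench_mid [([0.593, 0.14, 0.129], 0.88)]
top hammer_mid [([0.534, -0.134, 0.13], 0.57)]
top screwdriver_mid [([0.555, -0.033, 0.123], 0.62), ([0.576, 0.004, -0.0], 0.36)]
top spatula_mid [([0.573, 0.05, 0.131], 0.77)]
top truck [([0.564, 0.414, 0.0], 0.92)]
top mug [([0.53, -0.456, -0.001], 0.75)]
top lever it knows: board, board_face, hammer_mid, mug, screwdriver_mid, spatula_mid, truck, wrench_mid
top bin it knows: board, board_face, hammer_mid, mug, screwdriver_mid, spatula_mid, truck, wrench_mid
```

View pics/scene0.png

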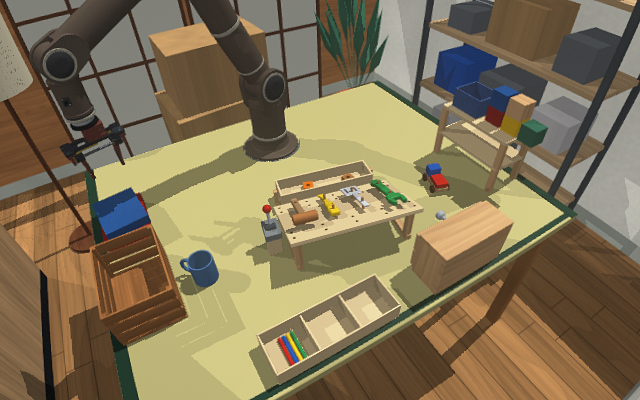

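View pics/top0.png

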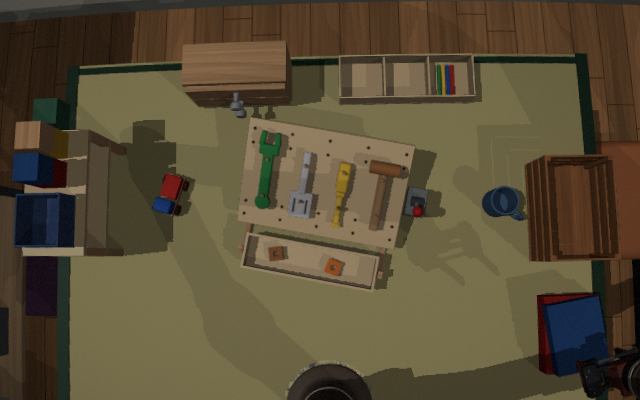

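The top view shows the green wrench on the board's left place (about 265,170) with pegs at both ends. The spatula (302,185), screwdriver (342,195) and hammer (380,195) follow to its right, and the red lever is at (416,210). The networks agree: board yaw is about -11°, and the wrench stands about 17 mm off. I'll lift, close the fingers and cross over.

```bash
python3 -m creep '{"offset":[[0,0,40],[0,0,40],[24,41,0],[24,41,0],[24,41,0],[24,41,0],[24,41,0],[24,41,0],[24,41,0],[24,41,0],[24,41,0],[24,41,0]],"spin":[0,0,-0.044,-0.044,-0.044,-0.044,-0.044,-0.044,-0.044,-0.044,-0.044,-0.044],"fingers":[0,0,0,0,0,0,0,0,0,0,0,0]}'
```

```text
clock: 2.1
eef_pos: [0.3921, -0.1946, 0.3141]
tcp_rot: [[0.981, -0.196, 0.001], [-0.196, -0.981, -0.001], [0.001, 0.001, -1.0]]
force: [1.0, -0.2, -0.3]
gripper_width: 0.001
gripper_force: 0.0
```

```bash
python3 -m creep '{"offset":[[24,41,0],[24,41,0],[24,41,0],[24,41,0],[24,41,0],[24,41,0],[0,0,0],[0,0,0],[0,0,0]],"spin":[0,0,0,0,0,0,0,0,0],"fingers":[0,0,0,0,0,0,0,0,0]}'
```

```text
clock: 3.0
eef_pos: [0.5351, 0.0483, 0.3135]
tcp_rot: [[0.981, -0.195, -0.0], [-0.195, -0.981, -0.001], [-0.0, 0.001, -1.0]]
force: [0.5, -1.2, 0.1]
gripper_width: 0.004
gripper_force: 0.0
```

```bash
python3 - <<'E'
from rig import bot
import cv2, numpy as np
c=bot.get_calibration('wrist'); im=bot.read_camera('wrist'); cv2.imwrite('pics/wrist1.png',im[:,:,::-1])
R,t=np.array(c['R']),np.array(c['t']); print('cam',-R.T@t)
K=np.array([[c['fx'],0,c['cx']],[0,c['fy'],c['cy']],[0,0,1]])
for q in ['board_face','wrench_mid','spatula_mid','screwdriver_mid','hammer_mid']:
    for d in bot.mark_of('wrist',q)[:1]:
        p=cv2.projectPoints(np.array([d['location']]),cv2.Rodrigues(R)[0],t,K,np.array(c['D']))[0].ravel()
        print(q,np.round(d['location'],4),round(d['score'],2),p.round())
E
```

```text
cam [0.61315634 0.03237584 0.4660792 ]
board_face [0.5752 0.0015 0.0986] 0.9 [344. 140.]
wrench_mid [0.5906 0.1479 0.1292] 0.9 [222. 155.]
spatula_mid [0.5704 0.0562 0.1268] 0.75 [301. 156.]
screwdriver_mid [ 0.5558 -0.0399  0.1272] 0.58 [383. 152.]
hammer_mid [ 0.5322 -0.1322  0.1288] 0.94 [463. 157.]
```

View pics/wrist1.png

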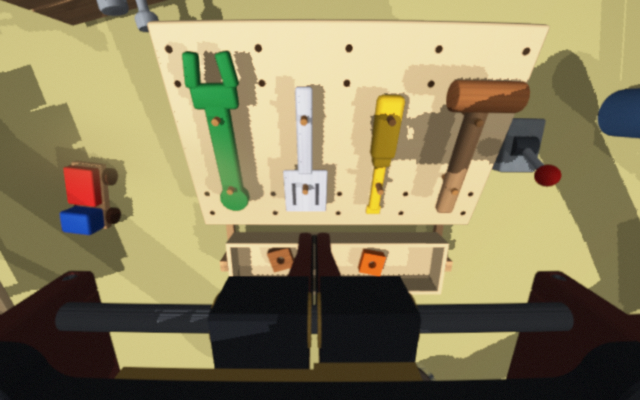

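The wrist view confirms it. The wrench's pegs are at (217,121) and (231,190), and their midpoint (224,156) matches the reported wrench_mid at (222,155). The mean position is (0.589, 0.146, 0.129). I'll go to a hover above it.

```bash
python3 -m creep '{"offset":[[12,25,-25],[12,25,-25],[12,25,-25],[11,24,-25],[0,0,-22],[0,0,0],[0,0,0],[0,0,0]],"spin":[0,0,0,0,0,0,0,0],"fingers":[0,0,0,0,0,0,0,0]}'; python3 - <<'E'
from rig import bot
import cv2
cv2.imwrite('pics/wrist2.png',bot.read_camera('wrist')[:,:,::-1])
s=bot.observe(); print(s['force'])
E
```

```text
clock: 4.1
eef_pos: [0.5832, 0.148, 0.1932]
tcp_rot: [[0.981, -0.195, 0.002], [-0.195, -0.981, 0.0], [0.002, -0.0, -1.0]]
force: [1.0, 0.4, 0.0]
gripper_width: 0.01
gripper_force: 0.0
[-0.061712   -0.521656    0.05037724]
```

View pics/wrist2.png

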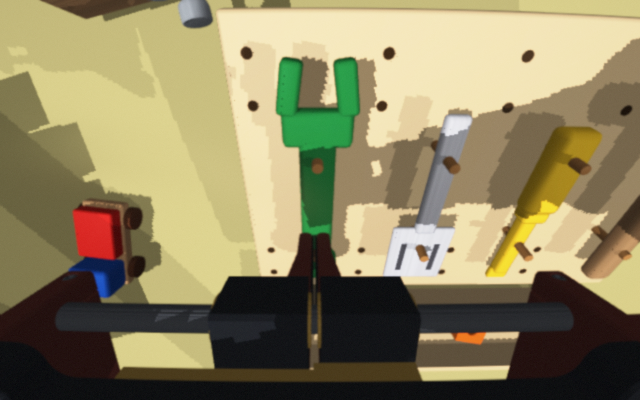

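The fingers are centred over the wrench handle, with the upper peg at (318,167) well ahead of the tips. I'll go down to just above contact.

```bash
python3 -m creep '{"offset":[[0,0,-15],[0,0,-12],[0,0,-8],[0,0,0],[0,0,-2],[0,0,0]],"spin":[0,0,0,0,0,0],"fingers":[0,0,0,0,0,0]}'; python3 -m creep '{"offset":[[0.7,-0.1,-2],[0.7,-0.1,-2],[0,0,0]],"spin":[0,0,0],"fingers":[0,0,0]}'
```

```text
clock: 4.75
eef_pos: [0.5825, 0.1488, 0.1546]
tcp_rot: [[0.981, -0.194, 0.0], [-0.194, -0.981, 0.0], [-0.0, -0.0, -1.0]]
force: [-0.3, 0.2, -0.3]
gripper_width: 0.006
gripper_force: 0.0
clock: 5.05
eef_pos: [0.5839, 0.1483, 0.1505]
tcp_rot: [[0.981, -0.194, -0.0], [-0.194, -0.981, -0.0], [-0.0, 0.0, -1.0]]
force: [-0.3, -0.8, 0.6]
gripper_width: 0.004
gripper_force: 0.0
```

```bash
python3 -m creep '{"offset":[[0.7,-0.1,-2],[0.7,-0.1,-2],[0,0,0]],"spin":[0,0,0],"fingers":[0,0,0]}'; python3 -m creep '{"offset":[[0.7,-0.1,-2],[0.7,-0.1,-2],[0,0,0]],"spin":[0,0,0],"fingers":[0,0,0]}'
```

```text
clock: 5.35
eef_pos: [0.5852, 0.1481, 0.1463]
tcp_rot: [[0.981, -0.194, -0.0], [-0.194, -0.981, -0.0], [-0.0, 0.0, -1.0]]
force: [0.3, 0.4, 0.6]
gripper_width: 0.005
gripper_force: 0.0
clock: 5.65
eef_pos: [0.5868, 0.1481, 0.1426]
tcp_rot: [[0.981, -0.194, 0.0], [-0.194, -0.981, 0.0], [0.0, -0.0, -1.0]]
force: [0.5, -0.3, 0.5]
gripper_width: 0.007
gripper_force: 0.3
```

```bash
python3 -m creep '{"offset":[[0.7,-0.1,-2],[0.7,-0.1,-2],[0,0,0]],"spin":[0,0,0],"fingers":[0,0,0]}'; python3 -m creep '{"offset":[[0.7,-0.1,-2],[0.7,-0.1,-2],[0,0,0]],"spin":[0,0,0],"fingers":[0,0,0]}'
```

```text
clock: 5.95
eef_pos: [0.5882, 0.1478, 0.1385]
tcp_rot: [[0.981, -0.194, 0.0], [-0.194, -0.981, 0.0], [0.0, -0.0, -1.0]]
force: [-0.1, -0.2, 0.5]
gripper_width: 0.004
gripper_force: 0.5
clock: 6.25
eef_pos: [0.5896, 0.1475, 0.1344]
tcp_rot: [[0.981, -0.194, -0.0], [-0.194, -0.981, -0.0], [-0.0, 0.0, -1.0]]
force: [0.2, -1.0, 0.6]
gripper_width: 0.009
gripper_force: 0.4
```

```bash
python3 -m creep '{"offset":[[0.4,-0.1,-1],[0.4,-0.1,-1]],"spin":[0,0],"fingers":[0,0]}' | grep -E 'eef|force'; python3 - <<'E'
from rig import bot
import cv2, numpy as np
im=bot.read_camera('wrist')[:,:,::-1]
a=cv2.resize(im[100:300,200:440],(800,600)[:1]*1+(600,)) if 0 else cv2.resize(im[130:300,220:430],None,fx=3,fy=3)
cv2.imwrite('pics/w3.png',a)
r=bot.mark_of('wrist','wrench_mid'); print([(np.round(d['location'],4),d['score']) for d in r]); print(bot.observe()['force'])
E
```

```text
eef_pos: [0.5903, 0.1474, 0.1326]
force: [-0.6, -0.6, 2.2]
gripper_force: 1.0
[(array([0.5944, 0.147 , 0.1201]), 0.97)]
[-0.02861015  1.03287181  1.62080613]
```

View pics/w3.png

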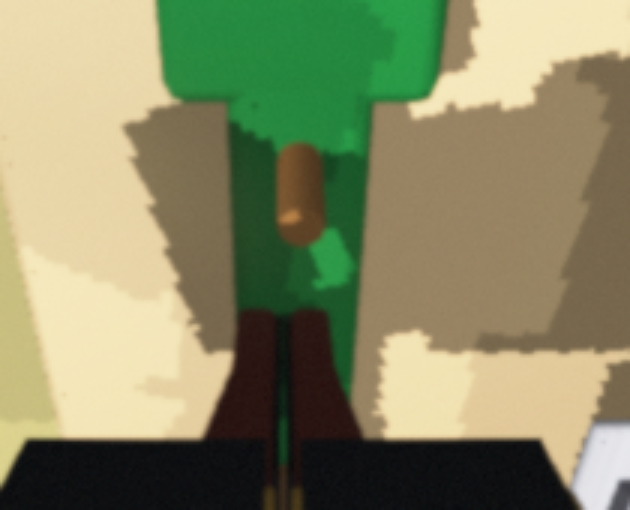

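Contact is made (Fz about 2 N), with the fingertips on the handle just below the upper peg. The wrench is still several mm off, so I'll press on in small steps along the normal.

```bash
for i in 1 ; do python3 -m creep '{"offset":[[0.4,-0.1,-1],[0.4,-0.1,-1]],"spin":[0,0],"fingers":[0,0]}' | grep -E 'eef|^force'; done; python3 -m creep '{"offset":[[0.35,-0.1,-1],[0,0,0]],"spin":[0,0],"fingers":[0,0]}' | grep -E 'eef|^force'
```

```text
eef_pos: [0.5911, 0.1472, 0.1306]
force: [-1.0, -0.3, 2.3]
eef_pos: [0.5914, 0.1471, 0.1295]
force: [-1.4, 0.2, 2.1]
```

Steady force of about 2.5 N, so the wrench is sliding.

```bash
python3 -m creep '{"offset":[[0.35,-0.1,-1],[0,0,0]],"spin":[0,0],"fingers":[0,0]}' | grep -E 'eef|^force'; python3 -m creep '{"offset":[[0.35,-0.1,-1],[0,0,0]],"spin":[0,0],"fingers":[0,0]}' | grep -E 'eef|^force'
```

```text
eef_pos: [0.5918, 0.147, 0.1285]
force: [-0.4, -1.2, 0.9]
eef_pos: [0.5921, 0.147, 0.1276]
force: [-1.1, 0.1, 2.2]
```

```bash
python3 -m creep '{"offset":[[0.3,-0.1,-0.8],[0,0,0]],"spin":[0,0],"fingers":[0,0]}' | grep -E 'eef|^force'
```

```text
eef_pos: [0.5924, 0.1469, 0.127]
force: [-1.8, -0.8, 3.9]
```

```bash
python3 -m creep '{"offset":[[0.3,-0.1,-0.8],[0,0,0]],"spin":[0,0],"fingers":[0,0]}' | grep -E 'eef|^force'
```

```text
eef_pos: [0.5925, 0.147, 0.1267]
force: [-4.4, 0.3, 7.8]
```

```bash
python3 -m creep '{"offset":[[0.3,-0.1,-0.8],[0,0,0]],"spin":[0,0],"fingers":[0,0]}' | grep -E 'eef|^force'
```

```text
eef_pos: [0.5926, 0.147, 0.1265]
force: [-6.7, -0.9, 14.1]
```

The force climbs to about 15 N while the TCP stands still, so this is the solid stop at the height expected for home. I'll withdraw along the normal, then straight up.

```bash
python3 -m creep '{"offset":[[0,0,0],[-1,0,3],[-3,1,8],[-4,1,14],[0,0,30],[0,0,40],[0,0,40],[-20,-20,20],[-20,-30,0],[0,0,0],[0,0,0]],"spin":[0,0,0,0,0,0,0,0,0,0,0],"fingers":[0,0,0,0,0,0,0,0,0,0,0]}'; python3 - <<'E'
from rig import bot
import cv2, numpy as np
for c in ['wrist','top']:
    im=bot.read_camera(c)
    if c=='wrist': cv2.imwrite('pics/w4.png',im[:,:,::-1])
    for q in ['wrench_mid','spatula_mid','screwdriver_mid','hammer_mid','truck','mug']:
        print(c,q,[np.round(d['location'],4).tolist() for d in bot.mark_of(c,q)[:1]])
print(bot.observe()['clock'])
E
```

```text
clock: 9.05
eef_pos: [0.5449, 0.098, 0.2813]
tcp_rot: [[0.981, -0.195, 0.002], [-0.195, -0.981, -0.0], [0.002, 0.0, -1.0]]
force: [0.2, -0.5, -0.5]
gripper_width: 0.004
gripper_force: 0.0
wrist wrench_mid []
wrist spatula_mid [[0.5713, 0.0569, 0.1268]]
wrist screwdriver_mid []
wrist hammer_mid [[0.5312, -0.1287, 0.1272]]
wrist truck [[0.5639, 0.4149, 0.0028]]
wrist mug []
top wrench_mid []
top spatula_mid []
top screwdriver_mid [[0.555, -0.0348, 0.1243]]
top hammer_mid [[0.5365, -0.1357, 0.1307]]
top truck [[0.5633, 0.4193, -0.0015]]
top mug [[0.53, -0.4567, -0.0029]]
9.75
```

View pics/w4.png

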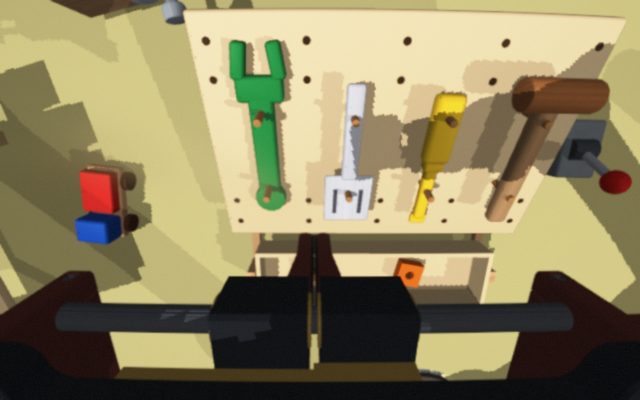

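The wrench (about 262,130) now lies flat: its pegs stand well out of it and its shadow is tight to its edge. The other tools, lever, bin and truck are unchanged, and the arm is clear.

```bash
python3 -c "
from rig import bot
print(bot.close_job())"
```

```text
the job is handed in; nothing more can be done
None
```

I pressed the green wrench onto its solid stop at about 15 N and withdrew; pictures show it flat with nothing else visibly moved, and the job is handed in, though no verdict came back and I couldn't read the wrench joint directly.

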